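# Close the vials and set the block heater

### The arm

A 7-joint arm with a two-finger parallel gripper is mounted at the origin on the work surface. World frame = base frame: x ahead of the robot, y to its left, z up, the work surface at z = 0. Lengths are in mm, angles in rad, forces in N, time in s.
With the tool pointing down it reaches from about 400 to 875 mm from the base axis. Payload 4.4 kg.
Tool frame: the origin (TCP) lies at the very end of the fingers, on their centre line; the grasp point (between the pads) lies 19 mm behind it (ctrl.grip_depth is the distance from the TCP to the grasp point, in mm); z points along the fingers, x is the direction in which the jaws open and shut, and the axes are right-handed (so a half turn about z gives the same grasp; the last joint's range is limited). The gripper opens to 85 mm and grips with 20 to 120 N. Pads are 22 mm wide; open, the fingers measure 114 mm over their backs; the gripper's body (76 mm by 85 mm) begins 54 mm behind the grasp point. The pads swing forward as they close: fully open they stand 13 mm farther back than shut.
Start: joints at [1.039, 0.628, 0.038, 1.517, -0.027, 0.996, -0.02], TCP at [291.968, -580.752, 231.313] pointing down, gripper open.
Joint ranges: [-3.06, 3.06], [-0.37, 2.12], [-1.25, 1.32], [0.18, 2.47], [-1.1, 4.24], [0.23, 1.98], [-2.94, 2.94]. Speed limits (rad/s): [2.57, 2.57, 3.14, 3.14, 3.14, 3.14, 3.14].

### API

Orientations are given as [roll, pitch, yaw] about the fixed x, y, z axes, in that order (R = Rz(yaw) Ry(pitch) Rx(roll)).
In Python, from cell import ctrl gives the robot as it stands.
- The arm moves only by the shell command python3 -m creep 'ROWS'. ROWS is JSON, a list of rows, each an object with "hand": the opening, from 0 (shut) to 1 (fully open); "travel": the shift along the tool's x, y, z in cm, a list of three; "angular": the turn, a rotation vector about the tool's x, y, z in degrees, a list of three. In form: [{"hand": hand, "travel": [tx, ty, tz], "angular": [rx, ry, rz]}, ...]. A call has 1 to 20 rows; each row is the pose to reach, as a shift and turn from the pose measured when the call began, along the tool's axes at that moment; what a row does not reach only later rows make up. A row lasts 1/10 s, in which the tool goes at most 50 mm and 8.59 degrees, less where a joint would pass 70% of its speed; a pose out of reach is approached as far as the arm can. A call with a gripper value outside its range is refused whole. The fingers move at their own pace and stop on an object; the grip force is fixed at half the most. Time passes only in rows, so rows that repeat a pose let the fingers close. It gives the time, the measured TCP pose, the force and the opening at its end, in the units of the state.
- ctrl.read_state(): the state, without advancing time (a new reading comes with each control period).
- ctrl.get_image(name): name is "scene" or "top"; returns a dict with "frame" (480x640x3 uint8, red, green, blue), "fx", "fy", "cx", "cy" (pixels), "origin" and "orientation" of the camera in the world. Camera axes: x right, y down, z forward; pixel columns grow to the right and rows downward; lengths in mm; the calibration is good to about 2 mm. A picture is of the moment at which its call begins. There is no depth.
- ctrl.finish_job(): hands the job in, once; it reports no verdict.
Trained networks look in the newest picture that a camera, given by its name, has taken for a name from the list of things; names that differ only in an ending like _2 or _b are one class to them, and where a whole thing is asked for, a point or a joint stands for the part that bears it (a point fixed in the world has none). Each returns a list of dicts, best first, with "confidence" (0 to 1); they miss things now and then, are a little off and sometimes report something else, mostly with a low value. They report only what shows in the picture. A call takes as long as a camera call.
- ctrl.regions_of(camera, thing): "region" (480x640 bool, what is visible of it).
- ctrl.spot_point(camera, thing): "at" ([x, y, z] in mm, in world coordinates, good to about 4 mm: a listed point, or the origin of a listed thing).
The state is a dict: "clock": time; "qpos": joint angles; "qd": joint speeds; "tau": joint torques, N m; "eef_pos": TCP position; "tool_rot": TCP orientation; "force": force on the tool from outside, world axes, zero at the start; "torque": the same for the moment, N m; "width": finger opening in mm.
Only numpy, scipy, OpenCV 4.12 (cv2) and the standard library are available. Lean on these libraries where they do the work, as an engineer would, in place of code of your own. Each camera call takes 0.05 s, during which the arm holds its last target. There are 200 camera calls.

### The job

Two of the four vials in the block heater have been left open: press both flip caps fully shut, then turn the thermostat dial until its white pointer points at the dark arrow marker beside the scale. Leave all four vials shut, let go of the dial, and do not shove or knock over the other things on the bench.

Things in the scene. Friction and masses are not known exactly. Their poses are not given: they have to be found in the camera images.
- heater: Orange dry-block heater, fixed: 190 mm deep (x), 310 wide (y), top 85 above the bench. Origin: centre of underside; x points away from the robot, y left, at yaw 0. An aluminium well block on its top (100 x 190 x 6 mm, centred y=+50) holds four vials in a row along y: x=0, y=-13, 29, 71, 113, in any order. Dial axis at x=0, y=-97.5.
- dial_grip (a point): Middle of the dial's grip on its vertical axis, 118 mm above the bench; turns with the dial. Dial: black disc 56 mm across, its top 95 above the bench, with an upright bar grip across it, 46 long (this frame's x), 14 wide (y), top 125 above the bench, sides free down to the disc. White pointer line on one half of the bar and disc, along -x. z up.
- dial (a joint): Thermostat dial's angle, rad: 0 at the low stop, growing clockwise seen from above, to 4.71. Light friction (0.04 N m), stays where left. At 0 the pointer lies along (-0.707, +0.707) in the heater's x, y. Starts at 0 to 0.5.
- dial_mark (a point): Point at the disc's rim under the white pointer line, 28 mm from the axis; axes as dial_grip.
- marker_axis (a point): Set marker's frame, on the dial's axis: -x points from the axis to the marker, z up. The marker is a small dark steel arrow, fixed flat on the panel outside the dial's scale of black ticks, 39 to 59 mm from the axis, 5 high, its tip towards the dial. It lies 1.4 to 2.7 rad clockwise from the dial's low stop.
- marker_mark (a point): Where the pointer's rim point (dial_mark) has to come: 28 mm from the dial's axis, in the marker's direction.
- vial_a: Clear sample vial, 27 mm across, neck 30, fixed in the block. Origin: on its axis at the block's top, 91 mm above the bench; axes as the heater's. Rim at z=34. The white cap's hinge line runs along y at x=+16.5, z=34 (side away from the robot). Cap: disc 30 across, 6 thick, with a thumb tab 11 wide reaching 36.5 from the hinge; shut, its top is at z=41.
- cap_a (a joint): Opening of vial a's cap, rad: 0 shut flat on the rim, 1.57 upright, 2.2 leaning back at its stop, away from the robot. Open caps start at 1.45 to 2.05. Stiff hinge (0.04 N m): stays where left; about 2.5 N on the cap's middle presses it down.
- vial_b: Clear sample vial, 27 mm across, neck 30, fixed in the block. Origin: on its axis at the block's top, 91 mm above the bench; axes as the heater's. Rim at z=34. The white cap's hinge line runs along y at x=+16.5, z=34 (side away from the robot). Cap: disc 30 across, 6 thick, with a thumb tab 11 wide reaching 36.5 from the hinge; shut, its top is at z=41.
- cap_b (a joint): Opening of vial b's cap, rad: 0 shut flat on the rim, 1.57 upright, 2.2 leaning back at its stop, away from the robot. Open caps start at 1.45 to 2.05. Stiff hinge (0.04 N m): stays where left; about 2.5 N on the cap's middle presses it down.
- vial_c: Clear sample vial, 27 mm across, neck 30, fixed in the block. Origin: on its axis at the block's top, 91 mm above the bench; axes as the heater's. Rim at z=34. The white cap's hinge line runs along y at x=+16.5, z=34 (side away from the robot). Cap: disc 30 across, 6 thick, with a thumb tab 11 wide reaching 36.5 from the hinge; shut, its top is at z=41.
- cap_c (a joint): Opening of vial c's cap, rad: 0 shut flat on the rim, 1.57 upright, 2.2 leaning back at its stop, away from the robot. Open caps start at 1.45 to 2.05. Stiff hinge (0.04 N m): stays where left; about 2.5 N on the cap's middle presses it down.
- vial_d: Clear sample vial, 27 mm across, neck 30, fixed in the block. Origin: on its axis at the block's top, 91 mm above the bench; axes as the heater's. Rim at z=34. The white cap's hinge line runs along y at x=+16.5, z=34 (side away from the robot). Cap: disc 30 across, 6 thick, with a thumb tab 11 wide reaching 36.5 from the hinge; shut, its top is at z=41.
- cap_d (a joint): Opening of vial d's cap, rad: 0 shut flat on the rim, 1.57 upright, 2.2 leaning back at its stop, away from the robot. Open caps start at 1.45 to 2.05. Stiff hinge (0.04 N m): stays where left; about 2.5 N on the cap's middle presses it down.
- beaker_large: Bystander: glass beaker, 72 mm across, 95 mm tall. Origin: centre of its underside.
- beaker_small: Bystander: glass beaker, 54 mm across, 70 mm tall. Origin: centre of its underside.
- wash_bottle: Bystander: white plastic bottle, 66 mm across, 170 mm tall. Origin: centre of its underside.
- dish: Bystander: shallow white porcelain dish, 90 mm across, 16 mm tall. Origin: centre of its underside.
- spatula: Bystander: steel spatula lying flat on the bench, 190 mm long along its x. Origin: on its underside.
- jar: Bystander: brown glass jar with a black lid, 64 mm across, 85 mm tall. Origin: centre of its underside.
- calculator: Bystander: black desk calculator, 150 x 100 x 20 mm. Origin: centre of its underside.

How it is judged:
By the outcome, as a careful person would: the job done as asked, in the order asked, and still so for the second after the job is handed in, with the robot touching nothing.
It also fails if it takes over 62 s, if anything falls off the work surface, if the arm or the gripper's body presses on something with over 40 N, if the wrist force passes 120 N, or if a joint passes its speed limit or range.

## Working session

There is one attempt and no reset: what is moved stays moved. The work goes in short steps, Python scripts to look and compute and a shell command to move; the robot and the scene stay as the last step left them, time stands still between calls to the robot, and variables do not carry over. Pictures are saved under pics/ and viewed, about 8 in all and at most 12, crops included, and the job is handed in when it is done.

```bash
mkdir -p pics; ls
python3 - <<'E'
from cell import ctrl
import cv2,numpy as np
s=ctrl.read_state();print(s['clock'],s['eef_pos'],s['tool_rot'],s['width'])
for c in ['scene','top']:
    im=ctrl.get_image(c);cv2.imwrite(f'pics/{c}0.png',im['frame'][:,:,::-1])
    print(c,im['fx'],im['cx'],im['cy'],im['origin'],im['orientation'])
    for t in ['heater','dial_grip','dial_mark','marker_axis','marker_mark','vial_a','beaker_large','beaker_small','wash_bottle','jar']:
        print(t,[(np.round(d['at']).tolist(),round(d['confidence'],2)) for d in ctrl.spot_point(c,t)][:5])
E
```

```text
pics
0.0 [ 291.70826236 -580.16897511  230.40215321] [ 3.14158144e+00  1.85315490e-03 -1.10495063e+00] 85.69321037253411
scene 556.2258544305042 321.7934807111588 245.92778897783276 [1177.20230958  696.30567151 1140.37654947] [-2.4486957   0.01357532  2.29032287]
heater [([529.0, -63.0, -2.0], 0.92), ([502.0, 44.0, 91.0], 0.47), ([648.0, -273.0, 1.0], 0.39)]
dial_grip [([547.0, -162.0, 115.0], 0.56), ([403.0, 507.0, -1.0], 0.47)]
dial_mark [([532.0, -136.0, 96.0], 0.6)]
marker_axis []
marker_mark [([576.0, -158.0, 96.0], 0.39)]
vial_a [([502.0, 48.0, 95.0], 0.74), ([521.0, -38.0, 90.0], 0.67), ([512.0, 6.0, 92.0], 0.67), ([532.0, -78.0, 93.0], 0.6)]
beaker_large [([360.0, -47.0, -2.0], 0.56)]
beaker_small [([657.0, 34.0, -0.0], 0.85), ([532.0, -138.0, 93.0], 0.53)]
wash_bottle [([501.0, 163.0, -4.0], 0.89)]
jar [([648.0, -272.0, 2.0], 0.82)]
top 516.4486530633884 307.729419946195 242.56601270234938 [ 386.57834455  105.85569811 1231.27585629] [-3.01830681 -0.00876769 -1.57476126]
heater [([530.0, -65.0, 0.0], 0.7)]
dial_grip [([549.0, -162.0, 120.0], 0.91)]
dial_mark [([536.0, -139.0, 97.0], 0.83), ([505.0, 44.0, 91.0], 0.74), ([473.0, -367.0, -3.0], 0.72), ([402.0, 508.0, -2.0], 0.4)]
marker_axis []
marker_mark [([575.0, -163.0, 93.0], 0.55), ([506.0, 46.0, 87.0], 0.47)]
vial_a [([506.0, 45.0, 87.0], 0.56), ([515.0, 7.0, 92.0], 0.5), ([532.0, -77.0, 88.0], 0.47)]
beaker_large []
beaker_small [([651.0, 36.0, 1.0], 0.71)]
wash_bottle [([505.0, 163.0, -1.0], 0.66), ([473.0, -370.0, 0.0], 0.26)]
jar [([644.0, -269.0, -0.0], 0.62), ([536.0, -138.0, 95.0], 0.28)]
```

Run:
```python
import cv2
a=cv2.imread('pics/scene0.png');b=cv2.imread('pics/top0.png')
cv2.imwrite('pics/s1.png',a)
from cell import ctrl
import numpy as np
from scipy.spatial.transform import Rotation as R
def proj(c,p):
    Rm=R.from_euler('xyz',c['orientation']).as_matrix();q=Rm.T@(np.array(p)-c['origin']);return [c['fx']*q[0]/q[2]+c['cx'],c['fy']*q[1]/q[2]+c['cy']]
for n,img in [('scene',a),('top',b)]:
    c=ctrl.get_image(n);u,v=proj(c,[530,-65,110]);u=int(u);v=int(v);print(n,u,v)
    cr=img[max(0,v-75):v+75,max(0,u-100):u+100];cv2.imwrite(f'pics/{n}c.png',cv2.resize(cr,None,fx=4,fy=4,interpolation=cv2.INTER_CUBIC))
```

```text
scene 270 206
top 380 240
```

View pics/s1.png

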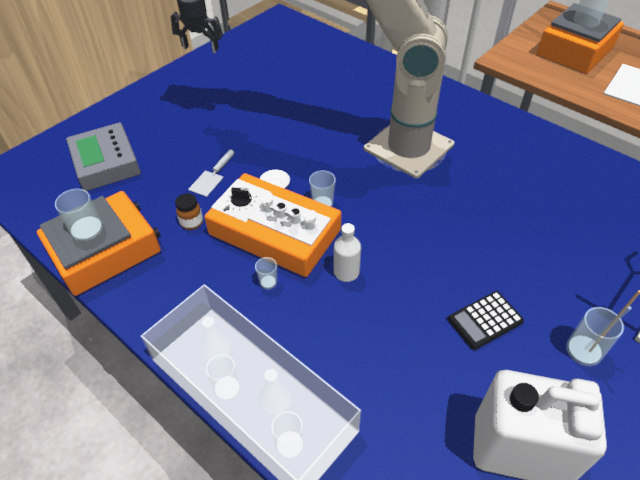

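View pics/topc.png

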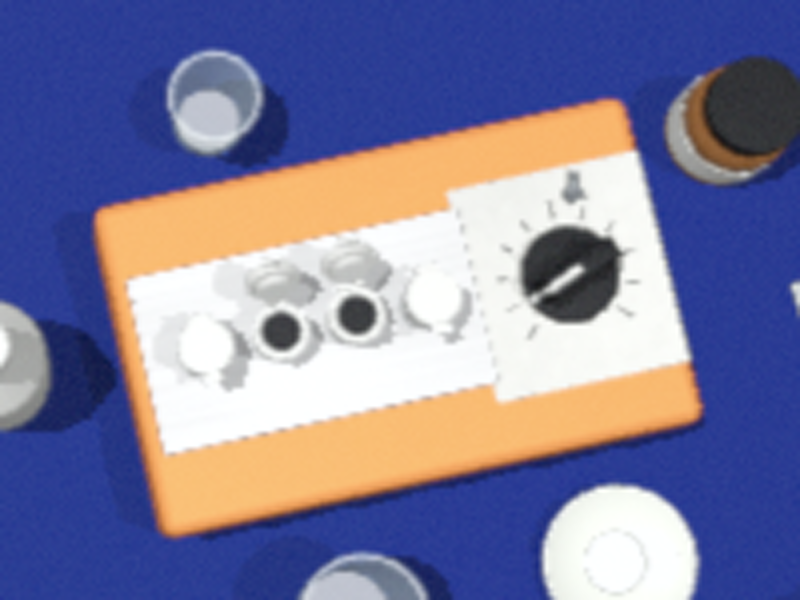

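View pics/scenec.png

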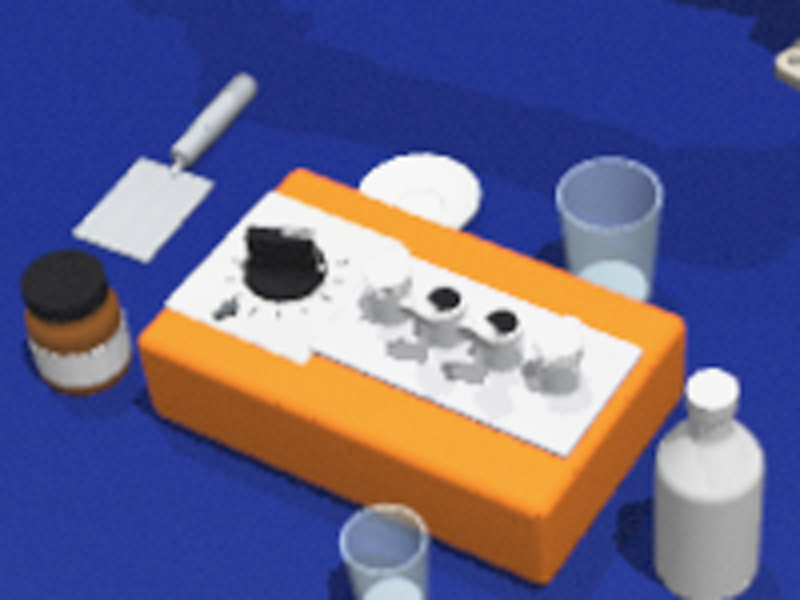

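Scene and crops: the two middle vials are open (top crop at (281,332), (357,315), caps leaning back), the outer two are shut. The marker is at crop (572,187), the dial centre at about (571,274), and the pointer heads to (530,300).

```bash
cat > h.py <<'E'
from cell import ctrl
import cv2,numpy as np
from scipy.spatial.transform import Rotation as R
from scipy.optimize import least_squares
def ray(c,u,v,z):
    d=R.from_euler('xyz',c['orientation']).apply([(u-c['cx'])/c['fx'],(v-c['cy'])/c['fy'],1]);o=np.array(c['origin']);return (o+d*(z-o[2])/d[2])
def H(p,pose): # heater->world
    x,y,t=pose;c,s=np.cos(t),np.sin(t);return np.array([x+c*p[0]-s*p[1],y+s*p[0]+c*p[1]])
def tool(p_world): # world displacement -> tool travel cm, from current pose
    s=ctrl.read_state();return R.from_euler('xyz',s['tool_rot']).inv().apply(np.array(p_world)-s['eef_pos'])/10
E
python3 - <<'E'
from h import *
off={'top':(280,165),'scene':(170,131)}
C={n:ctrl.get_image(n) for n in off}
f=lambda n,x,y,z:ray(C[n],off[n][0]+(x+.5)/4-.5,off[n][1]+(y+.5)/4-.5,z)
obs=[]
def add(n,x,y,z,h): obs.append((f(n,x,y,z)[:2],h))
add('top',281,332,125,(0,71));add('top',357,315,125,(0,29));add('top',571,274,95,(0,-97.5))
add('scene',502,321,125,(0,71));add('scene',445,298,125,(0,29));add('scene',284,268,95,(0,-97.5))
for p,h in [((502,48),113),((521,-38),29),((512,6),71),((532,-78),-13),((506,45),113),((515,7),71),((532,-77),-13),((548,-162),-97.5)]: obs.append((np.array(p),(0,h)))
r=least_squares(lambda q:np.ravel([H(h,q)-p for p,h in obs]),[530,-65,.23],loss='soft_l1',f_scale=3)
q=r.x;print(q);print(np.round([H(h,q)-p for p,h in obs],1))
for h in [113,71,29,-13,-97.5]: print(h,H((0,h),q).round(1), 'hinge',H((16.5,h),q).round(1))
d=H((0,-97.5),q)
for n,x,y in [('top',572,187),('scene',226,310)]:
    m=f(n,x,y,90)[:2];v=m-d;a=np.arctan2(v[1],v[0])-q[2];print(n,m,np.hypot(*v),'cw from low stop',(3*np.pi/4-a)%(2*np.pi),'world ang',a+q[2])
for n,c in C.items():
  for t in ['dial_mark','marker_mark','marker_axis']:
    for o in ctrl.spot_point(n,t)[:1]:
        v=np.array(o['at'])[:2]-d;a=np.arctan2(v[1],v[0])-q[2];print(n,t,np.round(o['at']),np.hypot(*v),(3*np.pi/4-a)%(2*np.pi))
E
```

```text
[ 5.27552383e+02 -6.45780994e+01  2.13785932e-01]
[[ 0.1  0.1]
 [-0.1  0.2]
 [ 0.4  0.2]
 [ 2.7  0.5]
 [ 2.8  0.5]
 [-0.3 -1.5]
 [ 1.6 -2.2]
 [ 0.4  1.8]
 [ 0.5 -1.2]
 [-1.7  0.7]
 [-2.4  0.8]
 [-2.5 -2.2]
 [-1.7 -0.3]
 [ 0.2  2.1]]
113 [503.6  45.8] hinge [519.7  49.4]
71 [512.5   4.8] hinge [528.6   8.3]
29 [521.4 -36.2] hinge [537.5 -32.7]
-13 [530.3 -77.3] hinge [546.4 -73.8]
-97.5 [ 548.2 -159.9] hinge [ 564.4 -156.4]
top [ 597.87556938 -163.29556325] 49.756329713453944 cw from low stop 2.639113752322099 world ang -0.06913333023275436
scene [ 596.66136921 -163.33398291] 48.547837743631 cw from low stop 2.6416309160885136 world ang -0.07165049399916934
top dial_mark [ 536. -137.   95.] 25.434259008153198 0.5106061580624321
top marker_mark [ 576. -166.   95.] 28.055680922301782 2.7760837449054505
scene dial_mark [ 532. -139.   94.] 26.67127854533907 0.3446076543984784
scene marker_mark [ 575. -163.   97.] 26.713461002425415 2.6765523126990955
```

```bash
cat >> h.py <<'E'
q=[527.55,-64.58,0.2138]
def go(hx,hy,z): print((hx,hy,z),tool([*H((hx,hy),q),z]).round(2))
E
python3 -c "
from h import *
go(68,71,230);go(68,71,141)"
```

```text
(68, 71, 230) [-40.72 -52.59   0.13]
(68, 71, 141) [-40.72 -52.59   9.03]
```

```bash
python3 -m creep '[{"hand":0,"travel":[-40.7,-52.6,0],"angular":[0,0,-75.6]},{"hand":0,"travel":[-40.7,-52.6,0],"angular":[0,0,-75.6]},{"hand":0,"travel":[-40.7,-52.6,0],"angular":[0,0,-75.6]},{"hand":0,"travel":[-40.7,-52.6,0],"angular":[0,0,-75.6]},{"hand":0,"travel":[-40.7,-52.6,0],"angular":[0,0,-75.6]},{"hand":0,"travel":[-40.7,-52.6,0],"angular":[0,0,-75.6]},{"hand":0,"travel":[-40.7,-52.6,0],"angular":[0,0,-75.6]},{"hand":0,"travel":[-40.7,-52.6,0],"angular":[0,0,-75.6]},{"hand":0,"travel":[-40.7,-52.6,0],"angular":[0,0,-75.6]},{"hand":0,"travel":[-40.7,-52.6,0],"angular":[0,0,-75.6]},{"hand":0,"travel":[-40.7,-52.6,0],"angular":[0,0,-75.6]},{"hand":0,"travel":[-40.7,-52.6,0],"angular":[0,0,-75.6]},{"hand":0,"travel":[-40.7,-52.6,0],"angular":[0,0,-75.6]},{"hand":0,"travel":[-40.7,-52.6,0],"angular":[0,0,-75.6]},{"hand":0,"travel":[-40.7,-52.6,0],"angular":[0,0,-75.6]},{"hand":0,"travel":[-40.7,-52.6,0],"angular":[0,0,-75.6]}]'; python3 -c "
from h import *
go(68,71,230);go(68,71,141);go(0,71,141)"
```

```text
clock: 3.2
eef_pos: [578.6, 17.8, 231.0]
tool_rot: [3.14, 0.001, 0.214]
force: [-1.0, -0.2, -0.5]
width: 0.1
(68, 71, 230) [ 0.06 -0.13  0.1 ]
(68, 71, 141) [ 0.07 -0.14  9.  ]
(0, 71, 141) [-6.73 -0.14  9.01]
```

```bash
python3 -m creep '[{"hand":0,"travel":[0,-0.1,4.5],"angular":[0,0,0]},{"hand":0,"travel":[0,-0.1,9],"angular":[0,0,0]},{"hand":0,"travel":[0,-0.1,9],"angular":[0,0,0]},{"hand":0,"travel":[-1,-0.1,9],"angular":[0,0,0]},{"hand":0,"travel":[-2,-0.1,9],"angular":[0,0,0]},{"hand":0,"travel":[-3,-0.1,9],"angular":[0,0,0]},{"hand":0,"travel":[-4,-0.1,9],"angular":[0,0,0]},{"hand":0,"travel":[-5,-0.1,9],"angular":[0,0,0]},{"hand":0,"travel":[-6,-0.1,9],"angular":[0,0,0]},{"hand":0,"travel":[-6.8,-0.1,9],"angular":[0,0,0]},{"hand":0,"travel":[-6.8,-0.1,9],"angular":[0,0,0]}]'; python3 -c "
from h import *
go(0,71,132)"
```

```text
clock: 4.3
eef_pos: [509.6, 3.6, 140.9]
tool_rot: [3.14, 0.005, 0.214]
force: [-1.1, 0.6, 0.3]
width: -0.0
(0, 71, 132) [ 0.31 -0.05  0.89]
```

```bash
python3 -m creep '[{"hand":0,"travel":[0.2,-0.1,0.4],"angular":[0,0,0]},{"hand":0,"travel":[0.2,-0.1,0.8],"angular":[0,0,0]},{"hand":0,"travel":[0.2,-0.1,1.0],"angular":[0,0,0]},{"hand":0,"travel":[0.2,-0.1,1.1],"angular":[0,0,0]},{"hand":0,"travel":[0.2,-0.1,1.1],"angular":[0,0,0]}]'
```

```text
clock: 4.8
eef_pos: [510.7, 5.0, 131.6]
tool_rot: [3.139, 0.006, 0.214]
force: [-7.5, -1.0, 25.7]
width: 0.2
```

```bash
python3 -c "
from h import *
go(68,29,190);go(68,29,141);go(0,29,141)"
```

```text
(68, 29, 190) [ 6.94  4.27 -5.87]
(68, 29, 141) [ 6.96  4.25 -0.97]
(0, 29, 141) [ 0.16  4.25 -0.93]
```

```bash
python3 -m creep '[{"hand":0,"travel":[0,0,-3],"angular":[0,0,0]},{"hand":0,"travel":[0,0,-6],"angular":[0,0,0]},{"hand":0,"travel":[3.5,2.1,-6],"angular":[0,0,0]},{"hand":0,"travel":[7,4.2,-6],"angular":[0,0,0]},{"hand":0,"travel":[7,4.2,-6],"angular":[0,0,0]},{"hand":0,"travel":[7,4.2,-3.5],"angular":[0,0,0]},{"hand":0,"travel":[7,4.2,-1],"angular":[0,0,0]},{"hand":0,"travel":[7,4.2,-1],"angular":[0,0,0]},{"hand":0,"travel":[6,4.2,-1],"angular":[0,0,0]},{"hand":0,"travel":[5,4.2,-1],"angular":[0,0,0]},{"hand":0,"travel":[4,4.2,-1],"angular":[0,0,0]},{"hand":0,"travel":[3,4.2,-1],"angular":[0,0,0]},{"hand":0,"travel":[2,4.2,-1],"angular":[0,0,0]},{"hand":0,"travel":[1,4.2,-1],"angular":[0,0,0]},{"hand":0,"travel":[0.2,4.2,-1],"angular":[0,0,0]},{"hand":0,"travel":[0.2,4.2,-0.5],"angular":[0,0,0]},{"hand":0,"travel":[0.2,4.2,-0.1],"angular":[0,0,0]},{"hand":0,"travel":[0.2,4.2,0.1],"angular":[0,0,0]},{"hand":0,"travel":[0.2,4.2,0.2],"angular":[0,0,0]},{"hand":0,"travel":[0.2,4.2,0.2],"angular":[0,0,0]}]'; python3 -c "
from h import *
go(0,29,132);go(0,-97.5,190);go(0,-97.5,101)"
```

```text
clock: 6.8
eef_pos: [520.2, -36.2, 131.6]
tool_rot: [3.137, 0.009, 0.214]
force: [-8.5, -0.9, 28.4]
width: 0.3
(0, 29, 132) [ 0.11  0.03 -0.04]
(0, -97.5, 190) [ 0.06 12.71 -5.79]
(0, -97.5, 101) [ 0.14 12.67  3.11]
```

```bash
python3 -m creep '[{"hand":0,"travel":[0,0,-4],"angular":[0,0,0]},{"hand":0,"travel":[0,0,-8],"angular":[0,0,0]},{"hand":0.5,"travel":[0,10,-10],"angular":[0,0,-20]},{"hand":0.5,"travel":[0,28,-10],"angular":[0,0,-20]},{"hand":0.5,"travel":[0,28,-10],"angular":[0,0,-20]},{"hand":0.5,"travel":[0,28,-10],"angular":[0,0,-20]},{"hand":0.5,"travel":[0,28,-10],"angular":[0,0,-20]},{"hand":0.5,"travel":[0,28,-10],"angular":[0,0,-20]},{"hand":0.5,"travel":[0,28,-10],"angular":[0,0,-20]},{"hand":0.5,"travel":[0,28,-10],"angular":[0,0,-20]}]'
python3 - <<'E'
from h import *
for n,(u,v) in {'top':(280,165),'scene':(170,131)}.items():
    im=ctrl.get_image(n)['frame'][v:v+150,u:u+200,::-1];s=cv2.resize(im,None,fx=2 if n=='scene' else 4,fy=2 if n=='scene' else 4,interpolation=cv2.INTER_CUBIC);cv2.imwrite(f'pics/{n}2.png',cv2.resize(im,None,fx=4,fy=4,interpolation=cv2.INTER_CUBIC))
    for t in ['dial_mark','dial_grip']:
        print(n,t,[(np.round(o['at'],1),o['confidence']) for o in ctrl.spot_point(n,t)[:1]])
a=cv2.imread('pics/top2.png');b=cv2.imread('pics/scene2.png')
cv2.imwrite('pics/both2.png',np.vstack([a[200:450,:],b[140:420,:]]))
E
```

```text
clock: 7.8
eef_pos: [579.9, -309.3, 231.3]
tool_rot: [-3.14, 0.01, 0.561]
force: [-0.2, 0.8, -0.1]
width: 42.9
top dial_mark [(array([ 534.1, -140.6,   91.5]), 0.69)]
top dial_grip [(array([ 548.8, -161.3,  116.7]), 0.58)]
scene dial_mark [(array([ 533.5, -140.5,   95.3]), 0.9)]
scene dial_grip [(array([ 551.1, -163.3,  117.9]), 0.9)]
```

View pics/both2.png

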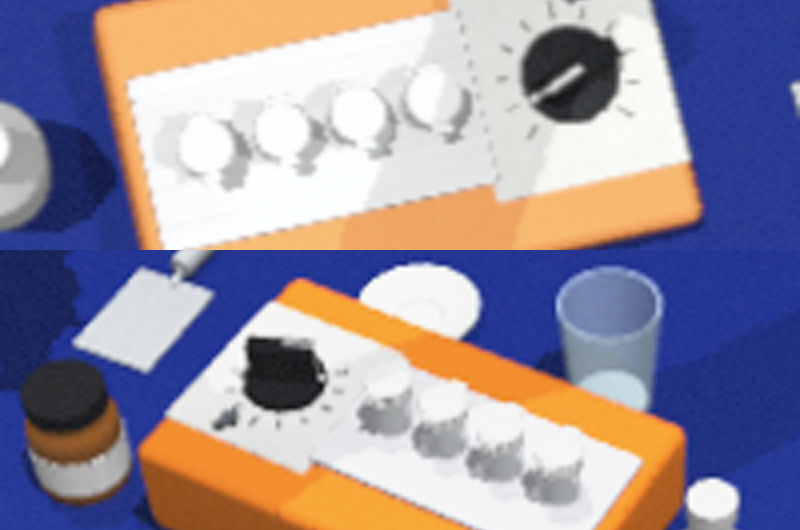

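Run:
```python
from h import *
c=ctrl.get_image('top');f=lambda x,y,z:ray(c,280+(x+.5)/4-.5,165+(y+.5)/4-.5,z)[:2]
a=f(584,268,125);b=f(542,293,125);e=f(533,298,95);d=H((0,-97.5),q)
print(a,b,e,d)
for v in (b-a,b-d,e-d): print(np.degrees(np.arctan2(v[1],v[0])),np.hypot(*v))
go(0,-97.5,160);go(0,-97.5,101)
```

```text
[ 546.79961183 -160.16140422] [ 533.1916226  -136.94366124] [ 534.37867031 -138.43400881] [ 548.23705307 -159.86009149]
120.3746961852642 26.91172532295324
123.28628618919032 27.414006520924843
122.89477453266579 25.51728417689206
(0, -97.5, 160) [  5.27 -14.26   7.23]
(0, -97.5, 101) [  5.32 -14.27  13.13]
```

```bash
python3 -m creep '[{"hand":0.5,"travel":[5.3,-14.3,6],"angular":[0,0,0]},{"hand":0.5,"travel":[5.3,-14.3,6],"angular":[0,0,0]},{"hand":0.5,"travel":[5.3,-14.3,6],"angular":[0,0,0]},{"hand":0.5,"travel":[5.3,-14.3,6],"angular":[0,0,0]},{"hand":0.5,"travel":[5.3,-14.3,6],"angular":[0,0,0]},{"hand":0.5,"travel":[5.3,-14.3,9],"angular":[0,0,0]},{"hand":0.5,"travel":[5.3,-14.3,11],"angular":[0,0,0]},{"hand":0.5,"travel":[5.3,-14.3,13],"angular":[0,0,0]},{"hand":0.5,"travel":[5.3,-14.3,13.1],"angular":[0,0,0]},{"hand":0.5,"travel":[5.3,-14.3,13.1],"angular":[0,0,0]}]'; python3 -c "
from h import *
go(0,-97.5,100)"
```

```text
clock: 9.15
eef_pos: [548.5, -161.3, 101.8]
tool_rot: [3.14, 0.01, 0.562]
force: [-0.2, 0.1, 1.3]
width: 42.9
(0, -97.5, 100) [ 0.06 -0.13  0.17]
```

```bash
python3 -m creep '[{"hand":0.2,"travel":[0,-0.1,0],"angular":[0,0,0]},{"hand":0,"travel":[0,-0.1,0],"angular":[0,0,0]},{"hand":0,"travel":[0,-0.1,0],"angular":[0,0,0]},{"hand":0,"travel":[0,-0.1,0],"angular":[0,0,0]},{"hand":0,"travel":[0,-0.1,0],"angular":[0,0,0]},{"hand":0,"travel":[0,-0.1,0],"angular":[0,0,0]}]'; python3 -c "
from h import *
s=ctrl.read_state();print(s['force'],s['torque'],s['tool_rot'],s['eef_pos'])"
```

```text
clock: 9.75
eef_pos: [549.7, -160.9, 103.3]
tool_rot: [3.137, 0.007, 0.562]
force: [0.8, -0.4, 6.4]
width: 12.7
[ 0.84170004 -0.35233563  6.41042527] [-0.12677629 -0.27254572 -0.08768422] [3.13654352 0.00688889 0.56228467] [ 549.66492034 -160.93310214  103.26360898]
```

```bash
python3 -m creep '[{"hand":0,"travel":[0,0,-0.1],"angular":[0,0,8]},{"hand":0,"travel":[0,0,-0.1],"angular":[0,0,16]},{"hand":0,"travel":[0,0,-0.1],"angular":[0,0,24]},{"hand":0,"travel":[0,0,-0.1],"angular":[0,0,32]},{"hand":0,"travel":[0,0,-0.1],"angular":[0,0,40]},{"hand":0,"travel":[0,0,-0.1],"angular":[0,0,48]},{"hand":0,"travel":[0,0,-0.1],"angular":[0,0,56]},{"hand":0,"travel":[0,0,-0.1],"angular":[0,0,64]},{"hand":0,"travel":[0,0,-0.1],"angular":[0,0,72]},{"hand":0,"travel":[0,0,-0.1],"angular":[0,0,80]},{"hand":0,"travel":[0,0,-0.1],"angular":[0,0,88]},{"hand":0,"travel":[0,0,-0.1],"angular":[0,0,96]},{"hand":0,"travel":[0,0,-0.1],"angular":[0,0,104]},{"hand":0,"travel":[0,0,-0.1],"angular":[0,0,112]},{"hand":0,"travel":[0,0,-0.1],"angular":[0,0,120]},{"hand":0,"travel":[0,0,-0.1],"angular":[0,0,126]},{"hand":0,"travel":[0,0,-0.1],"angular":[0,0,126]},{"hand":0,"travel":[0,0,-0.1],"angular":[0,0,126]}]'; python3 -c "
from h import *
s=ctrl.read_state();print(s['force'],s['torque'],s['tool_rot'],np.degrees(s['tool_rot'][2])+90)"
```

```text
clock: 11.55
eef_pos: [548.9, -160.2, 103.4]
tool_rot: [3.137, -0.007, -1.634]
force: [1.4, -0.8, -9.8]
width: 12.6
[ 1.39435146 -0.75585744 -9.84864222] [ 0.22423921 -0.3084036  -0.04876135] [ 3.13702468 -0.00742469 -1.63407286] -3.6254782182867586
```

```bash
python3 -m creep '[{"hand":0.5,"travel":[0,0,0],"angular":[0,0,0]},{"hand":0.5,"travel":[0,0,0],"angular":[0,0,0]},{"hand":0.5,"travel":[0,0,0],"angular":[0,0,0]},{"hand":0.5,"travel":[0,0,0],"angular":[0,0,0]},{"hand":0.5,"travel":[0,0,-3],"angular":[0,0,0]},{"hand":0.5,"travel":[0,0,-7],"angular":[0,0,0]},{"hand":0.5,"travel":[0,0,-12],"angular":[0,0,0]},{"hand":0.5,"travel":[5,0,-13],"angular":[0,0,0]},{"hand":0.5,"travel":[10,0,-13],"angular":[0,0,0]},{"hand":0.5,"travel":[20,0,-13],"angular":[0,0,0]},{"hand":0.5,"travel":[20,0,-13],"angular":[0,0,0]},{"hand":0.5,"travel":[20,0,-13],"angular":[0,0,0]},{"hand":0.5,"travel":[20,0,-13],"angular":[0,0,0]}]'
python3 - <<'E'
from h import *
d=H((0,-97.5),q)
for n,(u,v) in {'top':(390,190),'scene':(200,155)}.items():
    im=ctrl.get_image(n)['frame'];cv2.imwrite(f'pics/{n}f.png',im[:,:,::-1]);cv2.imwrite(f'pics/{n}3.png',cv2.resize(im[v:v+75,u:u+75,::-1],None,fx=8,fy=8,interpolation=cv2.INTER_CUBIC))
    for t in ['dial_mark','dial_grip','marker_mark']:
        for o in ctrl.spot_point(n,t)[:1]:
            w=np.array(o['at'])[:2]-d;print(n,t,np.round(o['at'],1),round(o['confidence'],2),np.degrees(np.arctan2(w[1],w[0])))
    for t in ['beaker_large','beaker_small','wash_bottle','jar','dish']: print(t,[np.round(o['at']) for o in ctrl.spot_point(n,t)[:1]])
a=cv2.imread('pics/top3.png');b=cv2.imread('pics/scene3.png')
cv2.imwrite('pics/b3.png',cv2.resize(np.hstack([a,b]),(800,400)))
E
```

```text
clock: 12.85
eef_pos: [535.8, -360.8, 234.8]
tool_rot: [3.137, -0.008, -1.638]
force: [-0.4, 0.2, 0.0]
width: 42.8
top dial_mark [ 580.2 -164.8   95.3] 0.74 -8.785614455090272
top dial_grip [ 548.3 -158.6  117.3] 0.73 87.14020939753028
top marker_mark [ 575.8 -165.6   95.2] 0.38 -11.763563012761443
beaker_large [array([360., -44.,   4.])]
beaker_small [array([ 549., -160.,  118.])]
wash_bottle [array([504., 165.,   3.])]
jar [array([ 646., -270.,   -2.])]
dish [array([ 389., -203.,    1.])]
scene dial_mark [ 578.8 -163.    93.4] 0.9 -5.865747994358947
scene dial_grip [ 550.3 -163.   115. ] 0.62 -56.69474141176282
scene marker_mark [ 576.8 -162.2   94.8] 0.4 -4.683276319664062
beaker_large [array([362., -42.,  -3.])]
beaker_small [array([656.,  35.,  -0.])]
wash_bottle [array([502., 166.,   1.])]
jar [array([ 646., -273.,   -1.])]
dish [array([ 394., -201.,   -1.])]
```

View pics/top3.png

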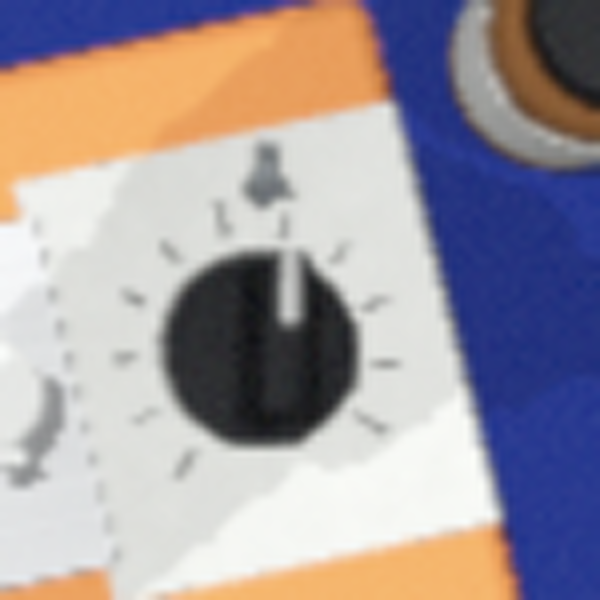

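View pics/scenef.png

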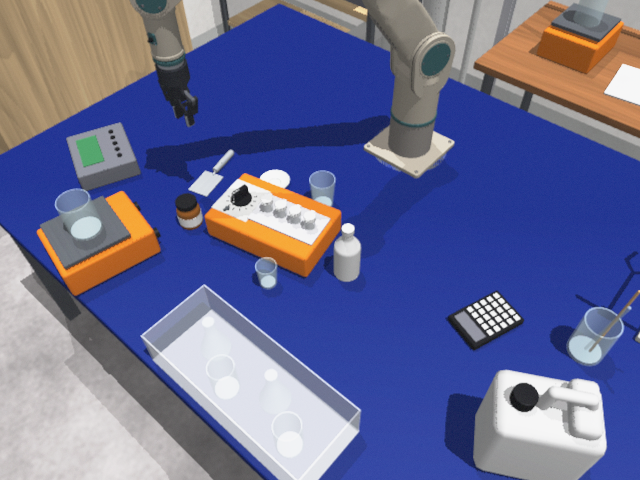

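Run:
```python
from h import *
c=ctrl.get_image('top');im=c['frame'].astype(float).mean(2)
d=H((0,-97.5),q)
f=lambda x,y,z:ray(c,390+(x+.5)/8-.5,190+(y+.5)/8-.5,z)[:2]
def ang(v):return np.degrees(np.arctan2(v[1],v[0])).round(2)
# dark disc centre by ellipse of rim px; white line centroid per row
cr=cv2.resize(c['frame'][190:265,390:465],None,fx=8,fy=8,interpolation=cv2.INTER_CUBIC).astype(float).mean(2)
dark=(cr<110).astype(np.uint8);dark[:215]=0;dark[470:]=0
k=cv2.connectedComponents(dark)[1];m=k==k[350,240]
cnt=max(cv2.findContours(m.astype(np.uint8),cv2.RETR_EXTERNAL,cv2.CHAIN_APPROX_NONE)[0],key=len)[:,0]
cnt=cnt[(cnt[:,0]<255)|(cnt[:,1]>400)]
r=least_squares(lambda p:np.hypot(*(cnt-p[:2]).T)-p[2],[259,347,97],loss='soft_l1').x;print('disc',r)
D=f(r[0],r[1],95);print(D,d)
ys=np.arange(262,318,4);xs=[]
for y in ys:
    w=np.clip(cr[y,265:315]-90,0,None);xs.append((w*np.arange(265,315)).sum()/w.sum())
print(np.round(xs,1));p=np.polyfit(ys,xs,1)
A=f(np.polyval(p,315),315,125);B=f(np.polyval(p,265),265,125);print('line',A,B,ang(B-A),'B-d',ang(B-d),'B-D',ang(B-D),'perp off D',np.cross(B-A,D-A)/np.hypot(*(B-A)))
g=cr[140:212,235:300];w=np.clip(170-g,0,None);Y,X=np.mgrid[140:212,235:300];mx,my=(w*X).sum()/w.sum(),(w*Y).sum()/w.sum();M=f(mx,my,89);print('marker',mx,my,ang(M-d),ang(M-D))
```

```text
disc [260.31278903 348.75491676  95.72410952]
[ 547.72014606 -159.40375218] [ 548.23705307 -159.86009149]
[294.1 292.2 290.4 289.9 289.7 289.4 289.2 289.2 289.2 289.1 289.2 289.2
 289.3 289.3]
line [ 552.69127346 -160.29351576] [ 566.41990613 -161.57529765] -5.33 B-d -5.39 B-D -6.62 perp off D 0.42378822603950456
marker 266.2761752307774 180.4064991195774 -4.89 -5.37<stdin>:18: DeprecationWarning: Arrays of 2-dimensional vectors are deprecated. Use arrays of 3-dimensional vectors instead. (deprecated in NumPy 2.0)
```

```bash
python3 -c "
from cell import ctrl
print(ctrl.finish_job())"
```

```text
the job is handed in; nothing more can be done
None
```

I pressed both open caps (the two middle vials) shut, then turned the dial about 126° clockwise to the marker. I let go, moved the arm clear and handed the job in at about 13 s.

- **Caps:** Each stopped under 26–28 N, with the fingertips at 131.6 mm against an expected cap top of 132 mm. Pictures after pressing show all four vials shut.
- **Dial:** In the final top view the pointer line lies at about −5.3° and the marker at about −4.9°, so they agree to within about 1°, close to what I can measure. The detector's own points for the pointer were less exact, at −5.9° in the scene view and −8.8° in the top view.
- **Bystanders:** Large beaker, wash bottle, jar and dish are within about 4 mm of the positions first found; the dish was located only at the end, so it was compared by eye. The small beaker was confirmed only in the scene view, because the detector confused it with the dial in the top view. I checked the spatula and calculator only by eye, and both look unmoved.
- **Dial contact:** While gripping the bar, the gripper felt about 6 N upwards, probably the fingertips touching the disc. It felt about 10 N the other way after the turn.

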